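# Bring a tacked bracket corner square with a try square

## Task

The tacks have pulled the upright of the clamped steel bracket in over its base plate. Set the square gently on the base plate by its stock, blade towards the upright, and, keeping the stock firmly down flat on the plate, press it into the middle of the corner so that the blade pushes the upright back until it sits flush along the blade with no gap, and hold it with about 10 N on both faces for a second (never over 18 N on the upright or 40 N on the plate). Then stand the square back on its stock on the open bench, leaving the corner square; let nothing but the square touch the upright, and leave the hammer, tin and angle offcut where they are.

Things in the scene. Friction and masses are not known exactly. Their poses are not given: they have to be found in the camera images.
- bracket: the work: an L-bracket of bare 8 mm steel plate, held to the bench by a post clamp on its tail; all fixed. Origin on the bench under the middle of the marked seam line; +x points level from the tail to the upright, y along the seam, z up. The clamp (up to 115 mm tall) stands 220 to 325 mm behind the seam (-x); nearer than that the base plate is free
- base_plate: the bracket's flat base plate, 280 (x) x 100 (y) x 8 mm, fixed; same origin and axes as the bracket; its top face is at z = +8 mm and runs from 260 mm behind the marked seam line (-x) to 20 mm beyond it. The square's stock drags on it with 0.4 to 0.6 of the force it is pressed down with
- upright: upright plate 140 tall, 100 wide, 8 mm thick near the base plate's +x end. Its foot is tacked: a stiff hinge, 0.35 N m (3 N at the top) turns it, it stays where left. Origin: middle of the marked seam line, 8 mm over the bench; z up the plate, +x out of its back. Tacked by eye: its inner face lies up to 10 mm to either side (x) of this origin. Starts leaning in (to -x) 0.05 to 0.10 rad
- square: loose try square, 0.28 to 0.42 kg, standing: stock 160 long (x) x 20 thick (y) x 32 mm high; at its +x end a blade 28 (x) x 3 (y), its top 170 mm above the stock's underside. Origin at the heel, the foot of the blade's outer edge, level with the underside; stock runs to -x, blade up +z; the outer edge faces +x. Pinch the stock across y, 90 to 145 mm behind the heel; mass centre 60 mm behind it
- offcut: bystander: a loose offcut of angle iron 110 x 40 x 40 mm, origin under its middle
- tin: bystander: a small round green tin with a pale top, 68 mm across and 42 mm tall, origin under its middle
- hammer: bystander: a hammer 250 mm long lying on the bench
Things that resemble listed ones, but are neither listed nor needed, are in the scene too. There is more than one size of the square; the job needs the largest.

How it is judged:
On the way:
1. the square is pressed home in the corner: stock flat on the base plate and blade flush on the upright, at least 4 N on each face, for half a second (contact force between square and base_plate above 4 N and contact force between square and upright above 4 N and angle between the z axis of square and the z axis of base_plate, either way round below 0.015 rad and angle between the z axis of square and the z axis of upright, either way round below 0.015 rad and angle between the x axis of square and the x axis of base_plate, either way round below 0.06 rad and y of square in the frame of upright between -0.025 and 0.025 m), for 0.5 s.
At the end, for the whole second after the job is handed in: the upright stands square to the base plate within 0.018 rad (1 degree), and the square stands released and still on its stock on the bench (heel within 4 mm of the bench, within 0.05 rad of upright), not touching the bracket (angle between the z axis of upright and the z axis of base_plate, either way round below 0.018 rad and height (world z) of square below 0.004 m and angle between square's own z axis and vertical below 0.05 rad and contact force between square and bracket below 0.1 N and linear speed of square below 0.02 m/s).
It fails at once if the square is forced against the upright with more than 18 N (contact force between square and upright above 18 N).
It fails at once if the square is pressed or dropped on the base plate with more than 40 N (contact force between square and base_plate above 40 N).
It fails at once if the robot itself touches the upright (contact force between any of the fingers, the arm and upright above 1 N).
It fails at once if a bystander is moved by more than 15 mm (distance of any of offcut, tin, hammer from where it was at the start of the episode above 0.015 m).
It also fails if it takes over 72 s, if anything falls off the work surface, if the arm or the gripper's body presses on something with over 40 N, if the wrist force passes 120 N, or if a joint passes its speed limit or range.

## Robot

A 6-joint arm with a two-finger parallel gripper is mounted at the origin on the work surface. World frame = base frame: x ahead of the robot, y to its left, z up, the work surface at z = 0. Lengths are in m, angles in rad, forces in N, time in s.
With the tool pointing down it reaches from about 0.325 to 0.9 m from the base axis. Payload 6.1 kg.
Tool frame: the origin (TCP) lies on the mounting face of the last link; the fingertips stand env.tip_reach ahead of it and the grasp point (between the pads) lies 155 mm ahead of it (env.tip_reach is the distance from the TCP to the fingertips, in m); x points along the fingers, y is the direction in which the jaws open and shut, and the axes are right-handed (so a half turn about x gives the same grasp; the last joint's range is limited). The gripper opens to 85 mm and grips with 20 to 120 N. Pads are 22 mm wide; open, the fingers measure 114 mm over their backs; the gripper's body (76 mm by 85 mm) begins 54 mm behind the grasp point. The pads swing forward as they close: fully open they stand 13 mm farther back than shut.
Start: joints at [-1.24, 0.22, 1.526, -0, 1.395, -0.126], TCP at [0.276, -0.561, 0.405] pointing down, gripper open.
Joint ranges: [-2.98, 2.98], [-0.91, 2.08], [0.09, 2.57], [-1.24, 4.39], [0.2, 2.65], [-2.68, 2.68]. Speed limits (rad/s): [2.57, 2.57, 3.01, 3.14, 3.14, 3.14].

## Interface

Orientations are given as a unit quaternion [w, x, y, z].
In Python, from cell import telemetry, vision, env gives the robot as it stands.
- The arm moves only by the shell command python3 -m creep 'ROWS' [OPENING]. ROWS is JSON, a list of rows, each an object with "dp": the shift along the world's x, y, z in cm, a list of three; "twist": the turn about the world's z in degrees. In form: [{"dp": [dx, dy, dz], "twist": twist}, ...]. A call has 1 to 10 rows; each row is the pose to reach, as a shift and turn from the pose measured when the call began; what a row does not reach only later rows make up. A row lasts 1/12 s, in which the tool goes at most 41.7 mm and 7.16 degrees, less where a joint would pass 70% of its speed; a pose out of reach is approached as far as the arm can. A call with a gripper value outside its range is refused whole. OPENING is the opening, from 0 (shut) to 1 (fully open), set as the call begins (- or left out, the last holds). The fingers move at their own pace and stop on an object; the grip force is fixed at half the most. Time passes only in rows, so rows that repeat a pose let the fingers close. It gives the time, the measured TCP pose, the force and the opening at its end, in the units of the state.
- telemetry.get_state(): the state, without advancing time (a new reading comes with each control period).
- vision.grab_frame(name): name is "scene" or "top" or "wrist"; returns a dict with "pixels" (400x640x3 uint8, red, green, blue), "fx", "fy", "cx", "cy" (pixels), "extrinsics" (4x4, takes a point from camera to world coordinates). Camera axes: x right, y down, z forward; pixel columns grow to the right and rows downward; lengths in m; the calibration is good to about 2 mm. The wrist camera is an equidistant fisheye: a pixel r from the principal point sees the ray r / f radians off the axis. A picture is of the moment at which its call begins. There is no depth.
- env.finish_job(): hands the job in, once; it reports no verdict.
The state is a dict: "clock": time; "joint_pos": joint angles; "joint_vel": joint speeds; "joint_torque": joint torques, N m; "eef_pos": TCP position; "tool_rot": TCP orientation; "ft_force": force on the tool from outside, world axes, zero at the start; "wrist_torque": the same for the moment, N m; "finger_gap": opening from 0.0 (shut) to 1.0 (fully open).
Only numpy, scipy, OpenCV 4.12 (cv2) and the standard library are available. Lean on these libraries where they do the work, as an engineer would, in place of code of your own. Each camera call takes 0.05 s, during which the arm holds its last target. There are 200 camera calls.

## Working session

There is one attempt and no reset: what is moved stays moved. The work goes in short steps, Python scripts to look and compute and a shell command to move; the robot and the scene stay as the last step left them, time stands still between calls to the robot, and variables do not carry over. Pictures are saved under pics/ and viewed, about 8 in all and at most 12, crops included, and the job is handed in when it is done.

```bash
ls; mkdir -p pics; python3 - <<'E'
from cell import telemetry, vision, env
import cv2,numpy as np,pickle
print(telemetry.get_state(), env.tip_reach)
d={}
for n in("scene","top","wrist"):
    f=vision.grab_frame(n); d[n]=f; cv2.imwrite(f'pics/{n}0.png',f['pixels'][:,:,::-1])
    print(n,f['fx'],f['fy'],f['cx'],f['cy'],np.round(f['extrinsics'],4).tolist())
pickle.dump(d,open('d0.pkl','wb'))
E
```

```text
pics
{'clock': 0.0, 'joint_pos': array([-1.24009550e+00,  2.21227354e-01,  1.52758889e+00,  1.40393783e-05,
        1.39470681e+00, -1.26099927e-01]), 'joint_vel': array([-0.00135357, -0.00035659, -0.00100104, -0.00032504, -0.00077465,
       -0.00021367]), 'joint_torque': array([ 3.00368720e-05, -4.96899998e+01, -3.89394128e+01, -1.99931310e-04,
        1.10849089e-02, -3.37706354e-05]), 'eef_pos': array([ 0.27558671, -0.56066673,  0.40360992]), 'tool_rot': array([-0.15942258, -0.68867814, -0.16078143,  0.68880781]), 'ft_force': array([-0.72485933, -0.589831  ,  0.36094722]), 'wrist_torque': array([ 0.0359287 ,  0.00377226, -0.0490576 ]), 'finger_gap': 0.9960138353784668} 0.1734
scene 365.7676186618908 365.7676186618908 313.0272262469022 202.97945901180154 [[0.7356, 0.4887, -0.4691, 1.054], [0.6773, -0.5395, 0.5002, -0.4015], [-0.0086, -0.6857, -0.7278, 0.7677], [0.0, 0.0, 0.0, 1.0]]
top 433.0915700403084 433.0915700403084 319.85079645423986 199.33247434633867 [[-0.0264, -0.9971, 0.0719, 0.5014], [-0.9996, 0.0262, -0.0045, 0.0732], [0.0026, -0.072, -0.9974, 1.2068], [0.0, 0.0, 0.0, 1.0]]
wrist 309.70691628693146 309.70691628693146 323.4030886600154 203.2387219061584 [[0.4413, -0.8523, -0.2809, 0.3473], [-0.8974, -0.4202, -0.1348, -0.5246], [-0.0031, 0.3116, -0.9502, 0.372], [0.0, 0.0, 0.0, 1.0]]
```

View pics/scene0.png

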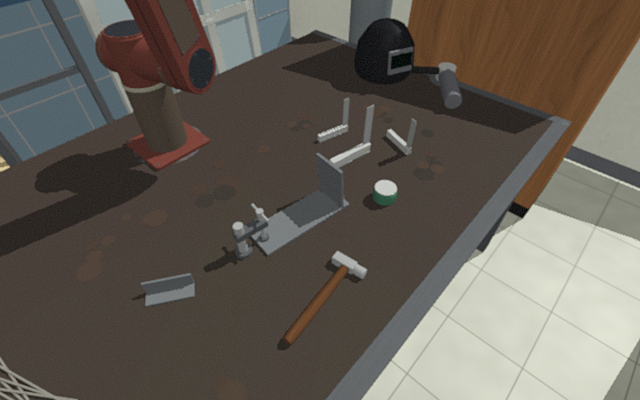

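View pics/top0.png

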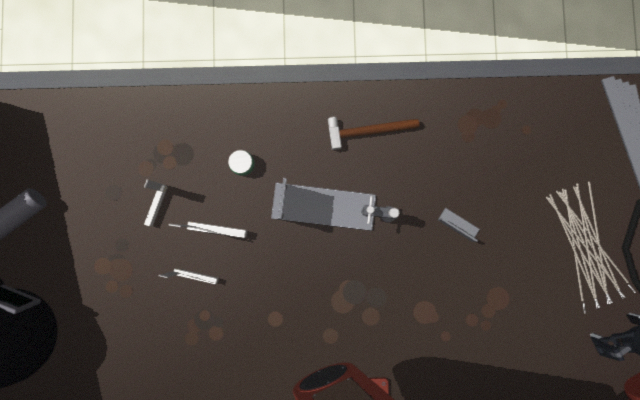

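Top view (up = world +x, left = +y): the bracket spans (272–375, 180–230), with its upright at the left end (~280,200) and the clamp at (385,210). The square candidates are A, stock (188–246, 222–237); B, (155,205); and C, (197,277). A's stock is about 58 px, roughly 160 mm, and it has the tallest blade in the scene view at (350,150), so I choose A and check it in a close crop.

```bash
python3 - <<'E'
import cv2
a=cv2.imread('pics/top0.png')[165:255,140:300]
b=cv2.imread('pics/scene0.png')[90:255,230:420]
import numpy as np
a=cv2.resize(a,None,fx=5,fy=5,interpolation=cv2.INTER_CUBIC)
cv2.imwrite('pics/crop_top.png',a)
E
```

```text
(no output)
```

View pics/crop_top.png

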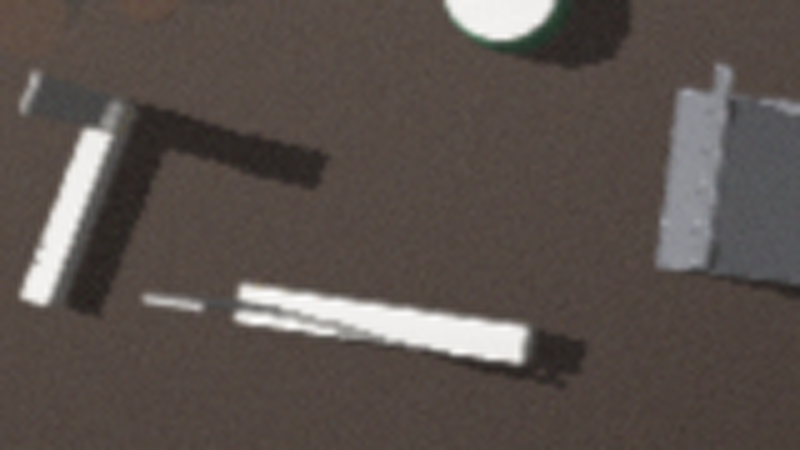

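The crop shows square A's stock top, with its left end mid at full-image (187.3,225.5) and right end mid at (245.5,233.8). The blade points left from the left end, which is the heel. The bracket plate's left edge runs (276,183)–(271.4,219), with tack dots along the seam at about x = 281–283.

```bash
cat > h.py <<'E'
import numpy as np,pickle,cv2
def ray(f,u,v,fish=False):
    E=f['extrinsics'];x=(u-f['cx'])/f['fx'];y=(v-f['cy'])/f['fy']
    if fish:
        r=np.hypot(x,y);s=np.sin(r)/max(r,1e-9);d=np.array([x*s,y*s,np.cos(r)])
    else: d=np.array([x,y,1.])
    return E[:3,3],E[:3,:3]@d
def atz(f,u,v,z,fish=False):
    o,d=ray(f,u,v,fish);return o+d*(z-o[2])/d[2]
def proj(f,p,fish=False):
    E=f['extrinsics'];c=E[:3,:3].T@(np.asarray(p)-E[:3,3])
    if fish:
        r=np.hypot(c[0],c[1]);t=np.arctan2(r,c[2]);return f['cx']+f['fx']*t*c[0]/r,f['cy']+f['fy']*t*c[1]/r
    return f['cx']+f['fx']*c[0]/c[2],f['cy']+f['fy']*c[1]/c[2]
E
python3 - <<'E'
from h import *
d=pickle.load(open('d0.pkl','rb'));t=d['top']
L=atz(t,187.3,225.5,.032);R=atz(t,245.5,233.8,.032)
print('sq',L,R,np.linalg.norm(L-R),np.degrees(np.arctan2(*(L-R)[[1,0]])))
for p in[(276,183),(271.4,219),(375.5,195),(373,230)]:print(p,atz(t,*p,.008))
print('tack',atz(t,282.5,190,.008),atz(t,282,217,.008))
print('tin',atz(t,240,162,.042),'hammer',atz(t,335,133,.02),atz(t,420,124,.02), 'B',atz(t,160,190,.03),'offcut',atz(t,460,224,.02))
for n,p in[('t',[.5,.3,.0])]:pass
# stock front end in the scene image
s=d['scene'];print([np.round(proj(s,q)) for q in(L,R)])
E
```

```text
sq [0.52448797 0.42829161 0.032     ] [0.49793604 0.27125471 0.032     ] 0.15926579366348026 80.40314536446908
(276, 183) [0.63650899 0.18852778 0.008     ]
(271.4, 219) [0.53677103 0.20315836 0.008     ]
(375.5, 195) [ 0.59577005 -0.08709688  0.008     ]
(373, 230) [ 0.49901528 -0.07673055  0.008     ]
tack [0.6164831  0.17084985 0.008     ] [0.54152652 0.17375013 0.008     ]
tin [0.69247938 0.28173777 0.042     ] hammer [0.77051252 0.0208667  0.02      ] [ 0.78978725 -0.21646277  0.02      ] B [0.62311642 0.50280243 0.03      ] offcut [ 0.50911945 -0.31405566  0.02      ]
[array([368., 141.]), array([330., 161.])]
```

```bash
python3 - <<'E'
from h import *
from scipy.spatial.transform import Rotation as R
from cell import telemetry
s=telemetry.get_state();q=s['tool_rot'];M=R.from_quat(q[[1,2,3,0]]).as_matrix()
print(M.round(4), 'y yaw',np.degrees(np.arctan2(M[1,1],M[0,1])))
g=np.array([.524488,.428292])-.098*np.array([.1667,.986]);print(g,'shift cm',100*(g-s['eef_pos'][:2]))
E
```

```text
[[-5.000e-04  4.410e-01 -8.975e-01]
 [ 1.500e-03 -8.975e-01 -4.410e-01]
 [-1.000e+00 -1.600e-03 -2.000e-04]] y yaw -63.83067722296662
[0.5081514 0.331664 ] shift cm [23.25715915 89.23844448]
```

```bash
python3 -m creep '[{"dp":[10.4,40,0],"twist":54.2},{"dp":[10.4,40,0],"twist":54.2},{"dp":[10.4,40,0],"twist":54.2},{"dp":[10.4,40,0],"twist":54.2},{"dp":[10.4,40,0],"twist":54.2},{"dp":[10.4,40,0],"twist":54.2},{"dp":[10.4,40,0],"twist":54.2},{"dp":[10.4,40,0],"twist":54.2},{"dp":[10.4,40,0],"twist":54.2},{"dp":[10.4,40,0],"twist":54.2}]' 1
```

```text
clock: 0.98
eef_pos: [0.3794, -0.1585, 0.4037]
tool_rot: [-0.456, -0.54, -0.457, 0.54]
ft_force: [1.3, -0.1, 0.2]
finger_gap: 1.003
```

```bash
python3 -m creep '[{"dp":[10,38,0],"twist":0},{"dp":[10,38,0],"twist":0},{"dp":[10,38,0],"twist":0},{"dp":[10,38,0],"twist":0},{"dp":[10,38,0],"twist":0},{"dp":[10,38,0],"twist":0},{"dp":[10,38,0],"twist":0},{"dp":[10,38,0],"twist":0},{"dp":[10,38,0],"twist":0},{"dp":[10,38,0],"twist":0}]'; python3 -m creep '[{"dp":[2.9,11,-3],"twist":0},{"dp":[2.9,11,-7],"twist":0},{"dp":[2.9,11,-7],"twist":0},{"dp":[2.9,11,-7],"twist":0},{"dp":[2.9,11,-7],"twist":0},{"dp":[2.9,11,-7],"twist":0}]'
python3 - <<'E'
from h import *
from cell import telemetry, vision
from scipy.spatial.transform import Rotation as R
s=telemetry.get_state();q=s['tool_rot'];M=R.from_quat(q[[1,2,3,0]]).as_matrix()
print(s['eef_pos'],M[:,0],'yaw',np.degrees(np.arctan2(M[1,1],M[0,1])))
f=vision.grab_frame('wrist');pickle.dump(f,open('w1.pkl','wb'));cv2.imwrite('pics/w1.png',f['pixels'][:,:,::-1])
E
```

```text
clock: 1.82
eef_pos: [0.4795, 0.2255, 0.4035]
tool_rot: [0.456, 0.54, 0.458, -0.539]
ft_force: [-0.3, -1.2, 0.6]
finger_gap: 0.999
clock: 2.32
eef_pos: [0.508, 0.3357, 0.3322]
tool_rot: [-0.456, -0.538, -0.458, 0.54]
ft_force: [0.3, -0.7, -1.1]
finger_gap: 0.998
[0.50798974 0.33570436 0.33218035] [-3.51302964e-03  4.83126562e-04 -9.99993713e-01] yaw -9.386871090221867
```

View pics/w1.png

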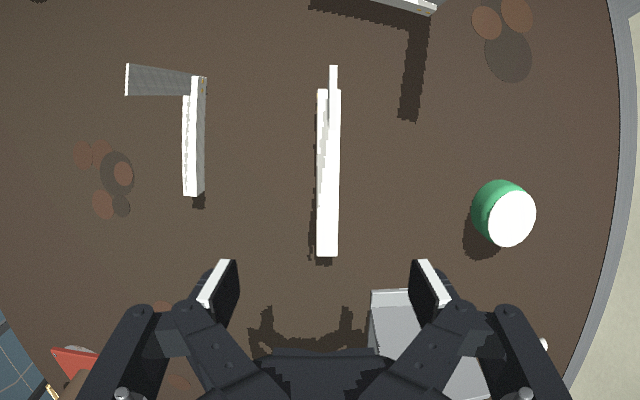

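The wrist view shows the stock of A centred between the jaws: tail end mid ~(327.5,254), front ~(329,90), with the blade going up at (333,66–90). The tin is at (512,218) and the upright's top strip at (392,298).

```bash
python3 - <<'E'
from h import *
f=pickle.load(open('w1.pkl','rb'))
A=atz(f,329.5,90,.032,True);B=atz(f,327.5,254,.032,True)
d=A-B;print(A,B,np.linalg.norm(d),np.degrees(np.arctan2(d[1],d[0])))
L=np.array([.52449,.42829,.032]);Rr=np.array([.49794,.27125,.032])
print(proj(f,L,True),proj(f,Rr,True))
for p in[(.5838,.176,.148),(.5364,.183,.148),(.6354,.168,.148),(.5364,.183,.008)]:print(p,proj(f,p,True))
E
```

```text
[0.52692131 0.42793236 0.032     ] [0.50082293 0.27712369 0.032     ] 0.1530502507477571 80.18184937226854
(np.float64(326.60505500886444), np.float64(90.04000021867998)) (np.float64(325.54062097139774), np.float64(259.6318951274611))
(0.5838, 0.176, 0.148) (np.float64(442.3885033824599), np.float64(399.20443185807756))
(0.5364, 0.183, 0.148) (np.float64(388.2948233340742), np.float64(406.0845617691515))
(0.6354, 0.168, 0.148) (np.float64(494.4110469989819), np.float64(388.9095074634149))
(0.5364, 0.183, 0.008) (np.float64(369.65332019798444), np.float64(309.0504483557478))
```

```bash
python3 -m creep '[{"dp":[0.15,-0.4,-3],"twist":-0.4},{"dp":[0.15,-0.4,-6.5],"twist":-0.4},{"dp":[0.15,-0.4,-10],"twist":-0.4},{"dp":[0.15,-0.4,-13],"twist":-0.4},{"dp":[0.15,-0.4,-15],"twist":-0.4},{"dp":[0.15,-0.4,-15],"twist":-0.4},{"dp":[0.15,-0.4,-15],"twist":-0.4}]'
python3 -m creep '[{"dp":[0,0,0],"twist":0},{"dp":[0,0,0],"twist":0},{"dp":[0,0,0],"twist":0},{"dp":[0,0,0],"twist":0},{"dp":[0,0,0],"twist":0},{"dp":[0,0,0],"twist":0},{"dp":[0,0,0],"twist":0},{"dp":[0,0,0],"twist":0}]' 0
```

```text
clock: 2.95
eef_pos: [0.5102, 0.3301, 0.1842]
tool_rot: [-0.454, -0.541, -0.456, 0.542]
ft_force: [0.2, -0.0, -0.3]
finger_gap: 0.999
clock: 3.62
eef_pos: [0.5106, 0.3304, 0.1853]
tool_rot: [0.454, 0.542, 0.455, -0.541]
ft_force: [-1.0, -0.2, 5.3]
finger_gap: 0.221
```

```bash
python3 -m creep '[{"dp":[0,0,0.5],"twist":0},{"dp":[0,0,1.5],"twist":0},{"dp":[0,0,3],"twist":0},{"dp":[0,0,5],"twist":0},{"dp":[0,0,5],"twist":0},{"dp":[0,0,5],"twist":0}]'
python3 - <<'E'
from cell import telemetry
s=telemetry.get_state();print(s['ft_force'],s['wrist_torque'])
E
```

```text
clock: 4.12
eef_pos: [0.5111, 0.3307, 0.2366]
tool_rot: [0.455, 0.543, 0.455, -0.54]
ft_force: [-0.3, 0.1, -2.7]
finger_gap: 0.219
[-0.26398456  0.08646782 -2.73172155] [-0.17788439  0.03868832 -0.00955956]
```

```bash
python3 -m creep '[{"dp":[0,0,3.5],"twist":0},{"dp":[0,0,7],"twist":0},{"dp":[0,0,10.5],"twist":0},{"dp":[0,0,13.5],"twist":0},{"dp":[1,-2,13.5],"twist":1.5},{"dp":[1.8,-5.5,13.5],"twist":1.5},{"dp":[2.6,-9,13.5],"twist":1.5},{"dp":[3.4,-12.5,13.5],"twist":1.5},{"dp":[4.2,-16,13.5],"twist":1.5},{"dp":[5,-19.5,13.5],"twist":1.5}]'
python3 -m creep '[{"dp":[0.3,-3,0],"twist":0},{"dp":[0.3,-6,0],"twist":0},{"dp":[0.3,-8.5,0],"twist":0},{"dp":[0.3,-10,0],"twist":0},{"dp":[0.3,-10.4,0],"twist":0},{"dp":[0.3,-10.4,0],"twist":0}]'
python3 - <<'E'
from h import *
from cell import telemetry, vision
from scipy.spatial.transform import Rotation as R
s=telemetry.get_state();q=s['tool_rot'];M=R.from_quat(q[[1,2,3,0]]).as_matrix()
print(s['eef_pos'],M[:,0],'yaw',np.degrees(np.arctan2(M[1,1],M[0,1])))
f={n:vision.grab_frame(n) for n in('wrist','scene','top')};pickle.dump(f,open('w2.pkl','wb'))
w=f['wrist']['pixels'];sc=cv2.resize(f['scene']['pixels'][90:265,205:405],(480,420))
cv2.imwrite('pics/w2.png',w[:,:,::-1]);cv2.imwrite('pics/s2.png',sc[:,:,::-1])
E
```

```text
clock: 4.95
eef_pos: [0.5607, 0.1341, 0.3697]
tool_rot: [0.461, 0.536, 0.463, -0.535]
ft_force: [0.4, 0.3, -3.5]
finger_gap: 0.22
clock: 5.45
eef_pos: [0.5634, 0.029, 0.3682]
tool_rot: [-0.46, -0.536, -0.463, 0.536]
ft_force: [-0.7, -0.5, -2.6]
finger_gap: 0.223
[0.56338807 0.0289622  0.36824106] [-0.00284803  0.00268491 -0.99999234] yaw -8.507679868830675
```

View pics/w2.png

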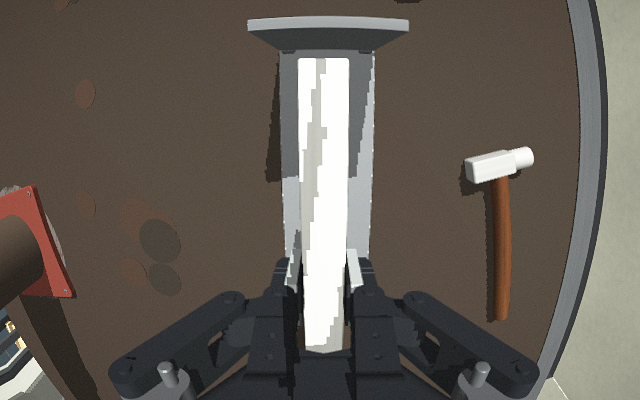

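The wrist view shows the stock, (300–348, 58–350), lined up with the base plate below (281–373). The upright's top edge is centred at (328,28) and the hammer is clear. I'll check pitch in hand and clearance in the scene crop.

View pics/s2.png

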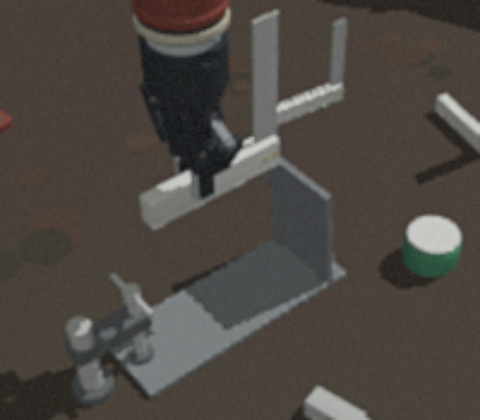

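```bash
python3 - <<'E'
from h import *
f=pickle.load(open('w2.pkl','rb'))['wrist'];t=pickle.load(open('w2.pkl','rb'))['top']
print('cam',f['extrinsics'][:3,3])
# upright top edge: inner-edge and outer corner rows; z=.148
for u,v in[(248,22),(248,27),(408,22),(408,30)]:print((u,v),atz(f,u,v,.1475,True))
for u,v in[(281,52),(373,54),(286,250),(370,250)]:print((u,v),atz(f,u,v,.008,True))
b=np.array([.142,.99])
for z in(.008,.148):
  for off in(-.01,0,.01,):
    p=np.array([.5838,.176])+off*b;print(z,off,proj(f,(*p,z),True))
E
```

```text
cam [0.57519541 0.10883671 0.33669115]
(248, 22) [0.53685102 0.1702337  0.1475    ]
(248, 27) [0.53641299 0.16690734 0.1475    ]
(408, 22) [0.63376685 0.15623023 0.1475    ]
(408, 30) [0.63287373 0.15093335 0.1475    ]
(281, 52) [0.53865326 0.17409869 0.008     ]
(373, 54) [0.6332559  0.15803275 0.008     ]
(286, 250) [ 0.50526065 -0.04757873  0.008     ]
(370, 250) [ 0.60416353 -0.06227385  0.008     ]
0.008 -0.01 (np.float64(323.62375817594517), np.float64(52.38508444752))
0.008 0 (np.float64(323.5679509040204), np.float64(43.29309427709819))
0.008 0.01 (np.float64(323.5121480760984), np.float64(34.30972277531421))
0.148 -0.01 (np.float64(322.6603796042365), np.float64(14.299212848273697))
0.148 0 (np.float64(322.5685668341964), np.float64(-0.4815597658672175))
0.148 0.01 (np.float64(322.4791444469175), np.float64(-14.77321633707868))
```

Scene crop: the square hangs with its blade vertical (265,15–140) behind the upright's inner side, clear of the upright and the clamp. Wrist measurements put the upright's inner face about 10 mm behind the seam at the foot and 17 mm at the top. Lowering now.

```bash
python3 -m creep '[{"dp":[0.3,0.4,-1],"twist":0},{"dp":[0.3,0.4,-4],"twist":0},{"dp":[0.3,0.4,-7],"twist":0},{"dp":[0.3,0.4,-10],"twist":0},{"dp":[0.3,0.4,-12.5],"twist":0},{"dp":[0.3,0.4,-14.5],"twist":0},{"dp":[0.3,0.4,-15.5],"twist":0},{"dp":[0.3,0.4,-15.5],"twist":0},{"dp":[0.3,0.4,-15.5],"twist":0}]'
python3 -m creep '[{"dp":[0,0,-0.3],"twist":0},{"dp":[0,0,-0.6],"twist":0},{"dp":[0,0,-0.8],"twist":0},{"dp":[0,0,-1.0],"twist":0},{"dp":[0,0,-1.0],"twist":0}]'
python3 - <<'E'
from h import *
from cell import vision,telemetry
s=telemetry.get_state();print(s['eef_pos'],s['ft_force'],s['wrist_torque'])
f=vision.grab_frame('scene');pickle.dump(f,open('w3.pkl','wb'))
cv2.imwrite('pics/s3.png',cv2.resize(f['pixels'][130:255,230:370],None,fx=5,fy=5,interpolation=cv2.INTER_CUBIC)[:600,:,::-1])
E
```

```text
clock: 6.35
eef_pos: [0.5666, 0.0357, 0.2138]
tool_rot: [0.461, 0.535, 0.464, -0.535]
ft_force: [-0.1, -0.9, -2.3]
finger_gap: 0.216
clock: 6.77
eef_pos: [0.5665, 0.0357, 0.2038]
tool_rot: [0.461, 0.535, 0.464, -0.535]
ft_force: [0.2, 0.9, -4.1]
finger_gap: 0.219
[0.5665381  0.0356856  0.20377842] [ 0.2225584   0.88308669 -4.12868483] [-0.16377108  0.04528294  0.00315345]
```

View pics/s3.png

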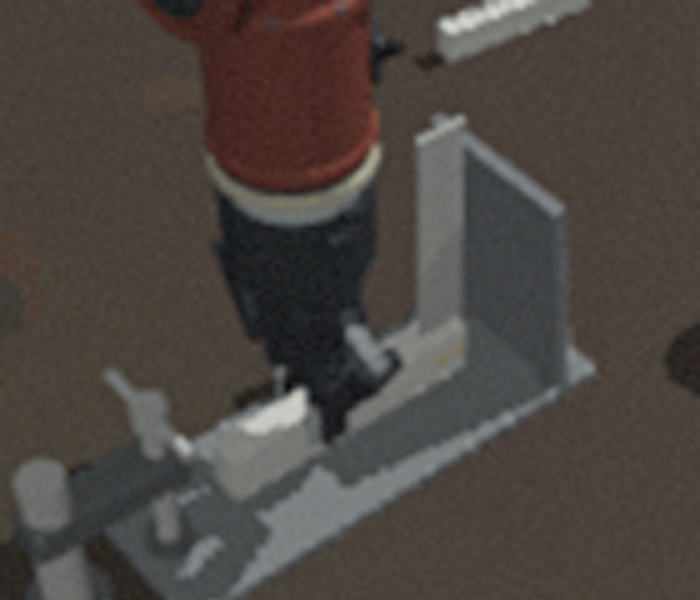

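The square hangs about 1 cm over the plate, parallel to it, with the blade (417–465, 120–330 in the crop) clear of the upright. Touching down slowly.

```bash
python3 -m creep '[{"dp":[0,0,-0.2],"twist":0},{"dp":[0,0,-0.4],"twist":0},{"dp":[0,0,-0.6],"twist":0},{"dp":[0,0,-0.8],"twist":0},{"dp":[0,0,-0.8],"twist":0}]'
python3 -m creep '[{"dp":[0,0,-0.05],"twist":0},{"dp":[0,0,-0.1],"twist":0},{"dp":[0,0,-0.1],"twist":0}]'
python3 -m creep '[{"dp":[0,0,-0.05],"twist":0},{"dp":[0,0,-0.1],"twist":0},{"dp":[0,0,-0.1],"twist":0}]'
```

```text
clock: 7.23
eef_pos: [0.5663, 0.0356, 0.1952]
tool_rot: [-0.461, -0.535, -0.464, 0.535]
ft_force: [-0.7, 0.9, -4.0]
finger_gap: 0.216
clock: 7.48
eef_pos: [0.5662, 0.0357, 0.1941]
tool_rot: [-0.461, -0.535, -0.464, 0.535]
ft_force: [0.6, 1.8, -3.0]
finger_gap: 0.221
clock: 7.73
eef_pos: [0.5663, 0.0356, 0.1934]
tool_rot: [-0.461, -0.535, -0.464, 0.535]
ft_force: [-1.3, -0.3, -0.8]
finger_gap: 0.221
```

```bash
python3 -m creep '[{"dp":[0,0,-0.05],"twist":0},{"dp":[0,0,-0.1],"twist":0},{"dp":[0,0,-0.1],"twist":0}]'
python3 -m creep '[{"dp":[0,0,-0.05],"twist":0},{"dp":[0,0,-0.1],"twist":0},{"dp":[0,0,-0.1],"twist":0}]'
python3 -m creep '[{"dp":[0,0,-0.05],"twist":0},{"dp":[0,0,-0.1],"twist":0},{"dp":[0,0,-0.1],"twist":0}]'
python3 -c "
from cell import telemetry as t
s=t.get_state();print(s['ft_force'],s['wrist_torque'])"
```

```text
clock: 7.98
eef_pos: [0.5664, 0.0357, 0.1933]
tool_rot: [-0.461, -0.535, -0.464, 0.535]
ft_force: [-4.3, 0.8, 7.2]
finger_gap: 0.218
clock: 8.23
eef_pos: [0.5665, 0.0356, 0.1933]
tool_rot: [-0.461, -0.534, -0.464, 0.535]
ft_force: [-6.0, 0.3, 9.0]
finger_gap: 0.224
clock: 8.48
eef_pos: [0.5666, 0.0357, 0.1933]
tool_rot: [-0.461, -0.534, -0.464, 0.535]
ft_force: [-6.0, 0.0, 9.8]
finger_gap: 0.218
[-5.99515817  0.04175296  9.8163576 ] [-0.01610782  1.09603885 -0.05050602]
```

```bash
python3 -m creep '[{"dp":[0.02,0.2,-0.06],"twist":0},{"dp":[0.06,0.4,-0.06],"twist":0},{"dp":[0.08,0.6,-0.06],"twist":0},{"dp":[0.11,0.8,-0.06],"twist":0},{"dp":[0.14,1.0,-0.06],"twist":0}]'
python3 -m creep '[{"dp":[0.02,0.2,-0.08],"twist":0},{"dp":[0.06,0.4,-0.08],"twist":0},{"dp":[0.08,0.6,-0.08],"twist":0},{"dp":[0.11,0.8,-0.08],"twist":0}]'
```

```text
clock: 8.9
eef_pos: [0.5687, 0.0455, 0.1933]
tool_rot: [-0.461, -0.535, -0.464, 0.535]
ft_force: [-0.8, -5.1, 5.0]
finger_gap: 0.22
clock: 9.23
eef_pos: [0.5704, 0.0532, 0.1933]
tool_rot: [0.462, 0.535, 0.463, -0.535]
ft_force: [-1.0, -6.2, 6.9]
finger_gap: 0.219
```

```bash
python3 -m creep '[{"dp":[0.01,0.1,-0.08],"twist":0},{"dp":[0.03,0.2,-0.08],"twist":0},{"dp":[0.04,0.3,-0.08],"twist":0}]'
python3 -m creep '[{"dp":[0.01,0.1,-0.08],"twist":0},{"dp":[0.03,0.2,-0.08],"twist":0}]'
python3 -m creep '[{"dp":[0.01,0.1,-0.08],"twist":0},{"dp":[0.03,0.2,-0.08],"twist":0}]'
python3 -m creep '[{"dp":[0.01,0.1,-0.08],"twist":0},{"dp":[0.03,0.2,-0.08],"twist":0}]'
```

```text
clock: 9.48
eef_pos: [0.5713, 0.0558, 0.1933]
tool_rot: [0.463, 0.535, 0.463, -0.535]
ft_force: [-1.5, -7.2, 7.5]
finger_gap: 0.219
clock: 9.65
eef_pos: [0.5718, 0.0571, 0.1932]
tool_rot: [-0.463, -0.534, -0.462, 0.535]
ft_force: [-2.6, -9.2, 9.0]
finger_gap: 0.219
clock: 9.82
eef_pos: [0.5724, 0.0583, 0.1933]
tool_rot: [-0.464, -0.534, -0.462, 0.535]
ft_force: [-3.8, -8.7, 9.2]
finger_gap: 0.22
clock: 9.98
eef_pos: [0.5728, 0.0595, 0.1933]
tool_rot: [-0.464, -0.533, -0.461, 0.536]
ft_force: [-4.3, -9.9, 9.6]
finger_gap: 0.221
```

```bash
python3 -m creep '[{"dp":[0.01,0.1,-0.1],"twist":0},{"dp":[0.02,0.2,-0.1],"twist":0},{"dp":[0.02,0.2,-0.1],"twist":0}]'
cat > st.py <<'E'
from h import *
from cell import telemetry
from scipy.spatial.transform import Rotation as R
s=telemetry.get_state();q=s['tool_rot'];M=R.from_quat(q[[1,2,3,0]]).as_matrix()
b=np.array([.142,.99]);F=s['ft_force']
print('xtool',M[:,0].round(4),'pitch(fwd tilt)',M[:2,0]@b,'yaw',np.degrees(np.arctan2(M[1,1],M[0,1])).round(2),'F along',F[:2]@b,'lat',F[0]*.99-F[1]*.142,'z',F[2],'T',s['wrist_torque'].round(3), 'along',(s['eef_pos'][:2]-[.5863,.176])@b)
E
python3 st.py
```

```text
clock: 10.23
eef_pos: [0.5733, 0.0607, 0.1933]
tool_rot: [-0.465, -0.533, -0.461, 0.536]
ft_force: [-5.6, -8.3, 10.7]
finger_gap: 0.215
xtool [-0.     -0.0075 -1.    ] pitch(fwd tilt) -0.007448987826853657 yaw -8.18 F along -9.048525615797608 lat -4.327932465709466 z 10.735432043779708 T [-1.035  0.805  0.149] along -0.11600539093485741
```

```bash
python3 -m creep '[{"dp":[0.01,0.1,-0.1],"twist":0},{"dp":[0.01,0.2,-0.1],"twist":0},{"dp":[0.01,0.2,-0.1],"twist":0}]'
python3 st.py
python3 -m creep '[{"dp":[0.01,0.1,-0.1],"twist":0},{"dp":[0.01,0.2,-0.1],"twist":0},{"dp":[0.01,0.2,-0.1],"twist":0}]'
python3 st.py
```

```text
clock: 10.48
eef_pos: [0.5737, 0.0619, 0.1933]
tool_rot: [-0.466, -0.532, -0.461, 0.536]
ft_force: [-5.0, -9.5, 11.6]
finger_gap: 0.215
xtool [ 1.0e-04 -9.4e-03 -1.0e+00] pitch(fwd tilt) -0.009296075285727111 yaw -8.15 F along -10.142338779424563 lat -3.617446761279826 z 11.58995708863773 T [-1.097  0.708  0.103] along -0.1147686445492906
clock: 10.73
eef_pos: [0.5741, 0.0631, 0.1933]
tool_rot: [-0.466, -0.532, -0.46, 0.537]
ft_force: [-5.2, -10.3, 10.7]
finger_gap: 0.22
xtool [ 1.000e-04 -1.120e-02 -9.999e-01] pitch(fwd tilt) -0.011091412178086462 yaw -8.14 F along -10.885582791399065 lat -3.6428379388591576 z 10.730857074110814 T [-0.947  0.678  0.156] along -0.11353548066608657
```

```bash
python3 - <<'E'
from h import *
from cell import vision
f=vision.grab_frame('scene');pickle.dump(f,open('w4.pkl','wb'))
cv2.imwrite('pics/s4.png',cv2.resize(f['pixels'][145:220,280:360],None,fx=7,fy=7,interpolation=cv2.INTER_CUBIC)[:,:,::-1])
E
```

```text
(no output)
```

View pics/s4.png

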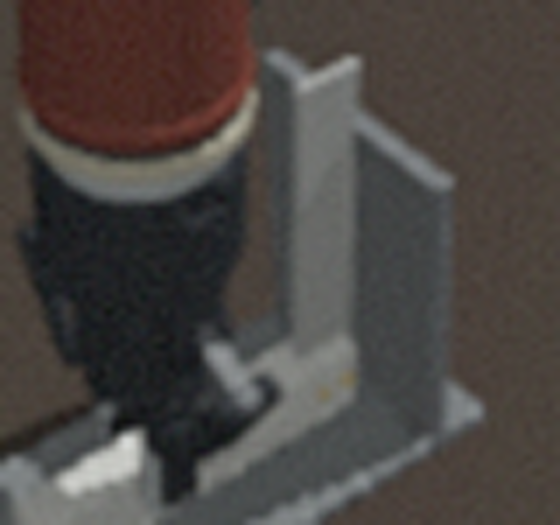

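Scene crop: the blade's outer edge (355, 60–350) lies against the upright's inner face with the heel a few mm short of the foot. The force is steady at ~3 N on the upright, so it is still turning. Continuing.

```bash
python3 -m creep '[{"dp":[0.02,0.1,-0.1],"twist":0},{"dp":[0.02,0.2,-0.1],"twist":0},{"dp":[0.02,0.2,-0.1],"twist":0}]'
python3 st.py
python3 -m creep '[{"dp":[0.02,0.1,-0.1],"twist":0},{"dp":[0.02,0.2,-0.1],"twist":0},{"dp":[0.02,0.2,-0.1],"twist":0}]'
python3 st.py
```

```text
clock: 11.03
eef_pos: [0.5745, 0.0643, 0.1933]
tool_rot: [-0.467, -0.531, -0.46, 0.537]
ft_force: [-5.0, -9.4, 11.0]
finger_gap: 0.218
xtool [ 1.000e-04 -1.290e-02 -9.999e-01] pitch(fwd tilt) -0.01279187087975544 yaw -8.12 F along -10.048867554692016 lat -3.6324348915620392 z 11.010569906815345 T [-0.891  0.737  0.168] along -0.1122753500698777
clock: 11.28
eef_pos: [0.575, 0.0655, 0.1933]
tool_rot: [-0.467, -0.531, -0.459, 0.537]
ft_force: [-5.9, -8.3, 11.4]
finger_gap: 0.219
xtool [ 0.     -0.0147 -0.9999] pitch(fwd tilt) -0.014508938485009613 yaw -8.1 F along -9.08229926324058 lat -4.706438288180653 z 11.400526507138338 T [-0.858  0.763  0.12 ] along -0.11105159023014934
```

```bash
python3 -m creep '[{"dp":[0.02,0.1,-0.1],"twist":0},{"dp":[0.02,0.2,-0.1],"twist":0},{"dp":[0.02,0.2,-0.1],"twist":0}]'
python3 st.py
python3 -m creep '[{"dp":[0.02,0.1,-0.1],"twist":0},{"dp":[0.02,0.2,-0.1],"twist":0},{"dp":[0.02,0.2,-0.1],"twist":0}]'
python3 st.py
```

```text
clock: 11.53
eef_pos: [0.5754, 0.0667, 0.1933]
tool_rot: [-0.468, -0.53, -0.459, 0.538]
ft_force: [-5.1, -9.5, 10.0]
finger_gap: 0.22
xtool [-1.000e-04 -1.650e-02 -9.999e-01] pitch(fwd tilt) -0.016368683364824527 yaw -8.08 F along -10.134004418508676 lat -3.7142774362102635 z 10.012018345954232 T [-0.923  0.724  0.19 ] along -0.10978686339266323
clock: 11.78
eef_pos: [0.5758, 0.0678, 0.1932]
tool_rot: [-0.468, -0.529, -0.459, 0.538]
ft_force: [-5.5, -9.5, 12.4]
finger_gap: 0.221
xtool [-4.000e-04 -1.850e-02 -9.998e-01] pitch(fwd tilt) -0.018371023500535853 yaw -8.06 F along -10.2178821865837 lat -4.103657311130947 z 12.382736335357388 T [-1.039  0.757  0.172] along -0.10863354043980883
```

```bash
python3 -m creep '[{"dp":[0.02,0.1,-0.1],"twist":0},{"dp":[0.02,0.2,-0.1],"twist":0},{"dp":[0.02,0.2,-0.1],"twist":0}]'
python3 st.py
python3 -m creep '[{"dp":[0.02,0.1,-0.1],"twist":0},{"dp":[0.02,0.2,-0.1],"twist":0},{"dp":[0.02,0.2,-0.1],"twist":0}]'
python3 st.py
```

```text
clock: 12.03
eef_pos: [0.5762, 0.0689, 0.1932]
tool_rot: [-0.469, -0.529, -0.458, 0.539]
ft_force: [-5.7, -10.9, 12.5]
finger_gap: 0.219
xtool [-6.000e-04 -2.050e-02 -9.998e-01] pitch(fwd tilt) -0.020365192088736807 yaw -8.03 F along -11.643414373059356 lat -4.107067450980938 z 12.46819878986276 T [-0.978  0.757  0.206] along -0.10743086957427508
clock: 12.28
eef_pos: [0.5766, 0.0701, 0.1932]
tool_rot: [-0.47, -0.528, -0.458, 0.539]
ft_force: [-5.8, -10.2, 12.0]
finger_gap: 0.219
xtool [-9.000e-04 -2.240e-02 -9.997e-01] pitch(fwd tilt) -0.022349924342445125 yaw -8.01 F along -10.912305254398175 lat -4.28877056678026 z 12.011711146516076 T [-1.036  0.773  0.151] along -0.1062273525410024
```

```bash
python3 -m creep '[{"dp":[0.02,0.1,-0.09],"twist":0},{"dp":[0.01,0.2,-0.09],"twist":0},{"dp":[0.01,0.2,-0.09],"twist":0}]'
python3 st.py
python3 -m creep '[{"dp":[0.02,0.1,-0.09],"twist":0},{"dp":[0.01,0.2,-0.09],"twist":0},{"dp":[0.01,0.2,-0.09],"twist":0}]'
python3 st.py
python3 - <<'E'
from h import *
from cell import vision
f=vision.grab_frame('scene');pickle.dump(f,open('w5.pkl','wb'))
cv2.imwrite('pics/s5.png',cv2.resize(f['pixels'][145:220,280:360],None,fx=8,fy=8,interpolation=cv2.INTER_CUBIC)[:,:,::-1])
E
```

```text
clock: 12.53
eef_pos: [0.5769, 0.0709, 0.1932]
tool_rot: [-0.47, -0.527, -0.458, 0.54]
ft_force: [-4.8, -11.2, 11.1]
finger_gap: 0.219
xtool [-0.0014 -0.0251 -0.9997] pitch(fwd tilt) -0.0250070735256321 yaw -7.98 F along -11.779906864569337 lat -3.122242021179927 z 11.140912193655971 T [-1.174  0.749  0.172] along -0.10535268953201331
clock: 12.78
eef_pos: [0.577, 0.0715, 0.1932]
tool_rot: [-0.471, -0.526, -0.457, 0.541]
ft_force: [-6.2, -12.5, 11.6]
finger_gap: 0.22
xtool [-0.0023 -0.0284 -0.9996] pitch(fwd tilt) -0.028400320993020534 yaw -7.95 F along -13.300680120270465 lat -4.4063197979869555 z 11.609044069650713 T [-1.477  0.774  0.257] along -0.10476685903048899
```

View pics/s5.png

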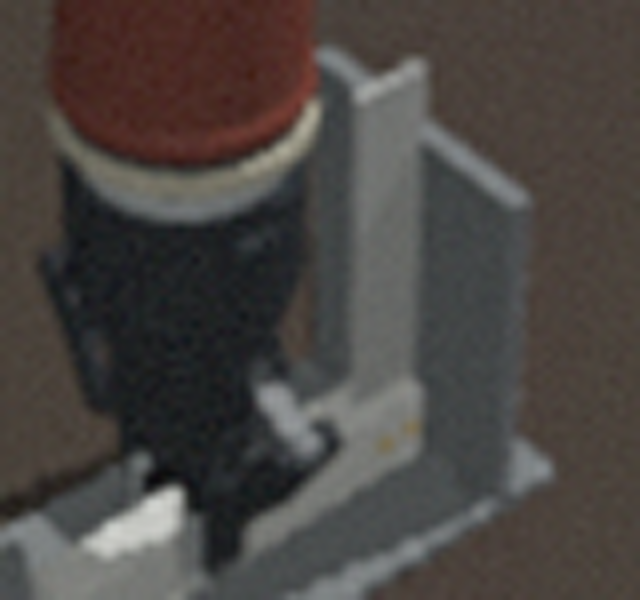

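The force along is rising (13 N) and the grip has stopped advancing. The crop shows the blade flush down the upright to the heel (420, 60–440), which looks vertical. Now pressing home with one longer hold.

```bash
python3 -m creep '[{"dp":[0.02,0.1,-0.1],"twist":0},{"dp":[0.02,0.15,-0.1],"twist":0},{"dp":[0.02,0.2,-0.1],"twist":0},{"dp":[0.02,0.2,-0.1],"twist":0},{"dp":[0.02,0.2,-0.1],"twist":0}]'
python3 st.py
```

```text
clock: 13.25
eef_pos: [0.5773, 0.0719, 0.1931]
tool_rot: [-0.472, -0.525, -0.457, 0.542]
ft_force: [-6.5, -13.5, 13.9]
finger_gap: 0.218
xtool [-0.0035 -0.0314 -0.9995] pitch(fwd tilt) -0.031552698316250086 yaw -7.94 F along -14.296483307583285 lat -4.537320117053061 z 13.890702990450912 T [-1.46   1.007  0.093] along -0.10431277628539726
```

```bash
python3 -m creep '[{"dp":[0.02,0.1,-0.08],"twist":0},{"dp":[0.02,0.18,-0.08],"twist":0},{"dp":[0.02,0.24,-0.08],"twist":0},{"dp":[0.02,0.24,-0.08],"twist":0},{"dp":[0.02,0.24,-0.08],"twist":0},{"dp":[0.02,0.24,-0.08],"twist":0},{"dp":[0.02,0.24,-0.08],"twist":0},{"dp":[0.02,0.24,-0.08],"twist":0},{"dp":[0.02,0.24,-0.08],"twist":0},{"dp":[0.02,0.24,-0.08],"twist":0}]'
python3 st.py
```

```text
clock: 14.08
eef_pos: [0.5775, 0.0725, 0.1931]
tool_rot: [-0.472, -0.524, -0.456, 0.543]
ft_force: [-5.6, -14.5, 11.7]
finger_gap: 0.217
xtool [-0.0047 -0.035  -0.9994] pitch(fwd tilt) -0.03528200424162766 yaw -7.92 F along -15.158836489001974 lat -3.454913601656416 z 11.708123244586139 T [-1.756  0.847  0.205] along -0.10367185552065881
```

```bash
python3 -m creep '[{"dp":[0.02,0.12,-0.08],"twist":0},{"dp":[0.02,0.22,-0.08],"twist":0},{"dp":[0.02,0.28,-0.08],"twist":0},{"dp":[0.02,0.28,-0.08],"twist":0},{"dp":[0.02,0.28,-0.08],"twist":0},{"dp":[0.02,0.28,-0.08],"twist":0},{"dp":[0.02,0.28,-0.08],"twist":0},{"dp":[0.02,0.28,-0.08],"twist":0},{"dp":[0.02,0.28,-0.08],"twist":0},{"dp":[0.02,0.28,-0.08],"twist":0}]'
python3 st.py
python3 - <<'E'
from h import *
from cell import vision
f=vision.grab_frame('scene');pickle.dump(f,open('w6.pkl','wb'));g=vision.grab_frame('top')
pickle.dump(g,open('t6.pkl','wb'))
a=cv2.resize(f['pixels'][145:220,270:350],None,fx=5,fy=5,interpolation=cv2.INTER_CUBIC)
b=cv2.resize(g['pixels'][170:245,260:340],None,fx=5,fy=5,interpolation=cv2.INTER_CUBIC)
cv2.imwrite('pics/s6.png',np.hstack([a,b])[:,:,::-1])
E
```

```text
clock: 14.92
eef_pos: [0.5777, 0.0733, 0.1931]
tool_rot: [-0.473, -0.523, -0.455, 0.544]
ft_force: [-6.3, -15.2, 11.1]
finger_gap: 0.226
xtool [-0.006  -0.0391 -0.9992] pitch(fwd tilt) -0.03951538563857822 yaw -7.91 F along -15.997949160383076 lat -4.11391541642911 z 11.13691614990544 T [-1.924  0.829  0.177] along -0.10294396581290041
```

View pics/s6.png

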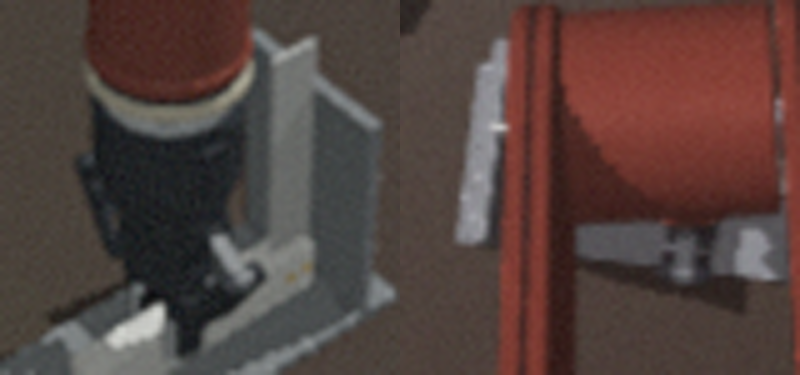

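Scene crop shows the blade edge tight on the upright over its full height, and the top view's arm is clear of the plate's end. The stock press is ~14 N and the upright ~8 N (force along minus stock drag), held over about 2 s. Backing off straight along the plate, then lifting.

```bash
python3 -m creep '[{"dp":[0,0,0],"twist":0},{"dp":[0,-0.05,0],"twist":0},{"dp":[-0.02,-0.15,0],"twist":0},{"dp":[-0.04,-0.3,0],"twist":0},{"dp":[-0.08,-0.6,0.02],"twist":0},{"dp":[-0.14,-1.0,0.03],"twist":0},{"dp":[-0.21,-1.5,0.05],"twist":0},{"dp":[-0.28,-2.0,0.05],"twist":0},{"dp":[-0.34,-2.4,0.05],"twist":0},{"dp":[-0.34,-2.4,0.05],"twist":0}]'
python3 st.py
python3 -m creep '[{"dp":[0,0,0.1],"twist":0},{"dp":[0,0,0.4],"twist":0},{"dp":[0,0,1],"twist":0},{"dp":[0,0,1.5],"twist":0},{"dp":[0,0,1.5],"twist":0}]'
python3 st.py
python3 - <<'E'
from h import *
from cell import vision
f={n:vision.grab_frame(n) for n in('wrist','scene','top')};pickle.dump(f,open('w7.pkl','wb'))
a=cv2.resize(f['scene']['pixels'][145:225,260:350],None,fx=5,fy=5,interpolation=cv2.INTER_CUBIC)[:400,:450]
b=f['wrist']['pixels'][0:400,170:500]
cv2.imwrite('pics/s7.png',np.hstack([a,b])[:,:,::-1])
E
```

```text
clock: 15.85
eef_pos: [0.5742, 0.0482, 0.1935]
tool_rot: [-0.473, -0.522, -0.455, 0.544]
ft_force: [-0.6, 0.1, 3.7]
finger_gap: 0.215
xtool [-0.0063 -0.0397 -0.9992] pitch(fwd tilt) -0.04019625324935431 yaw -7.95 F along 0.028753447972499332 lat -0.6454667084756188 z 3.6632536337453865 T [0.424 0.032 0.033] along -0.12826580802263254
clock: 16.27
eef_pos: [0.5745, 0.048, 0.2095]
tool_rot: [-0.474, -0.523, -0.455, 0.544]
ft_force: [-0.4, 0.0, -2.7]
finger_gap: 0.222
xtool [-0.0052 -0.0403 -0.9992] pitch(fwd tilt) -0.04059789037364616 yaw -7.94 F along -0.01978381281345627 lat -0.426183431703789 z -2.708084667029744 T [-0.081  0.027 -0.034] along -0.12835707305525396
```

View pics/s7.png

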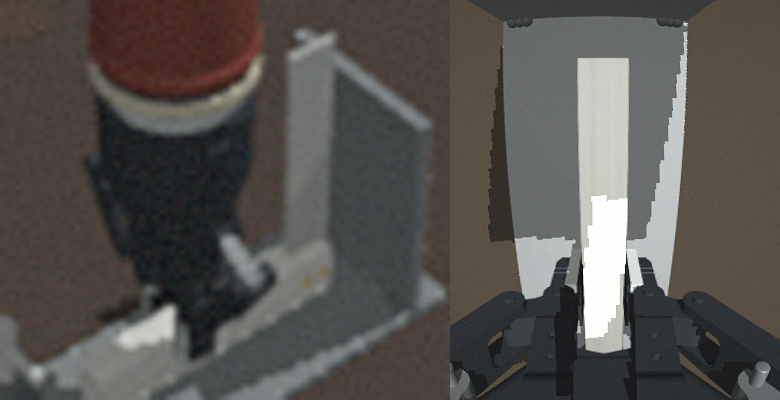

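The square is lifted clear in the middle of the plate, and the upright's inner edges in the scene crop (334,75→330,240 and 430,125→415,305) look near vertical. Raising, then measuring the upright from above.

```bash
python3 -m creep '[{"dp":[0,-0.2,1.5],"twist":0},{"dp":[-0.1,-0.5,4.5],"twist":0},{"dp":[-0.2,-1,8],"twist":0},{"dp":[-0.3,-1.5,11.5],"twist":0},{"dp":[-0.3,-1.5,14.5],"twist":0},{"dp":[-0.3,-1.5,16],"twist":0},{"dp":[-0.3,-1.5,16],"twist":0},{"dp":[-0.3,-1.5,16],"twist":0}]'
python3 st.py
python3 - <<'E'
from h import *
from cell import vision
f=vision.grab_frame('wrist');pickle.dump(f,open('w8.pkl','wb'))
o=pickle.load(open('w2.pkl','rb'))['wrist']
def crop(p):return cv2.resize(p['pixels'][0:100,230:430],None,fx=4,fy=3,interpolation=cv2.INTER_CUBIC)
cv2.imwrite('pics/w8.png',np.vstack([crop(o),crop(f)])[:,:,::-1])
b=np.array([.142,.99])
def al(p):return ((p[:2]-[.5863,.176])@b*1e3).round(1)
s=pickle.load(open('w7.pkl','rb'))['scene'];s3=pickle.load(open('w3.pkl','rb'))
print('cam',f['extrinsics'][:3,3])
# predicted scene pixels of near inner edge, foot & top for vertical / leaned
n=np.array([.99,-.142])
for lean in(0,.05):
  for z in(.008,.148):
    p=np.array([.5863,.176])+b*(-.0095-lean*(z-.008))+n*.05
    print(lean,z,np.round(proj(s,(*p,z)),1),'wrist',np.round(proj(f,(*p,z),True),1))
E
```

```text
clock: 17.08
eef_pos: [0.5711, 0.0332, 0.3688]
tool_rot: [-0.474, -0.523, -0.455, 0.544]
ft_force: [-0.6, 0.2, -4.2]
finger_gap: 0.22
xtool [-0.005  -0.0401 -0.9992] pitch(fwd tilt) -0.04038377292116486 yaw -7.94 F along 0.16364068399369697 lat -0.5974310728030516 z -4.187476942481848 T [-0.057  0.027  0.014] along -0.14352072922034506
cam [0.58207284 0.1118     0.33389822]
0 0.008 [340.7 207.7] wrist [367.9  42.8]
0 0.148 [343.3 170.4] wrist [399.9   8.5]
0.05 0.008 [340.7 207.7] wrist [367.9  42.8]
0.05 0.148 [341.2 171.6] wrist [400.   19.1]
```

View pics/w8.png

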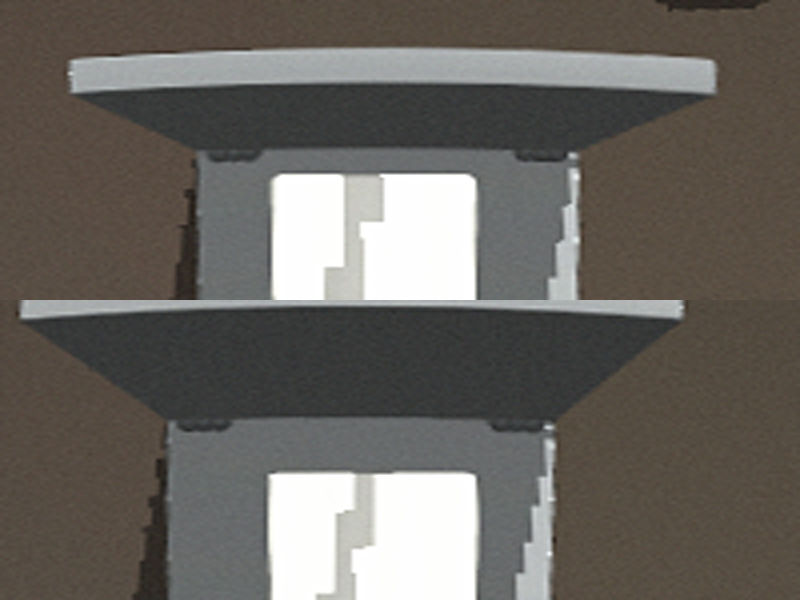

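Before (upper) and after (lower) strips: the upright's inner top edge is now at wrist pixel ~(400.8,6.0) with its foot at (367,41). That fits a vertical plate to ~0.003 rad, where 0.05 rad lean would read 10 px more. Carrying the square over to its original free spot.

```bash
python3 -m creep '[{"dp":[-0.5,2,0.3],"twist":0},{"dp":[-1.3,6,0.3],"twist":0},{"dp":[-2,10,0.3],"twist":0},{"dp":[-2.8,14,0.3],"twist":0},{"dp":[-3.6,18,0.3],"twist":0},{"dp":[-4.4,22,0.3],"twist":0},{"dp":[-5.2,25.5,0.3],"twist":0},{"dp":[-5.8,28.5,0.3],"twist":0},{"dp":[-6.1,29.7,0.3],"twist":0},{"dp":[-6.1,29.7,0.3],"twist":0}]'
python3 -m creep '[{"dp":[0,0,-3],"twist":0},{"dp":[0,0,-6.5],"twist":0},{"dp":[0,0,-10],"twist":0},{"dp":[0,0,-13],"twist":0},{"dp":[0,0,-15.5],"twist":0},{"dp":[0,0,-16.5],"twist":0},{"dp":[0,0,-17.0],"twist":0},{"dp":[0,0,-17.0],"twist":0}]'
python3 st.py
```

```text
clock: 17.97
eef_pos: [0.5077, 0.3328, 0.3668]
tool_rot: [-0.473, -0.519, -0.457, 0.545]
ft_force: [-0.2, -0.5, -3.9]
finger_gap: 0.223
clock: 18.63
eef_pos: [0.5075, 0.3319, 0.1953]
tool_rot: [-0.473, -0.518, -0.457, 0.546]
ft_force: [-0.2, 0.6, -2.9]
finger_gap: 0.221
xtool [-0.0154 -0.0427 -0.999 ] pitch(fwd tilt) -0.04449199048974287 yaw -7.75 F along 0.5325679744987549 lat -0.23457590294922925 z -2.854754018415174 T [-0.127  0.032 -0.007] along 0.1431432681650182
```

```bash
python3 -m creep '[{"dp":[0,0,-0.3],"twist":0},{"dp":[0,0,-0.5],"twist":0},{"dp":[0,0,-0.7],"twist":0},{"dp":[0,0,-0.8],"twist":0},{"dp":[0,0,-0.8],"twist":0}]'
python3 -m creep '[{"dp":[0,0,-0.05],"twist":0},{"dp":[0,0,-0.1],"twist":0},{"dp":[0,0,-0.15],"twist":0},{"dp":[0,0,-0.15],"twist":0}]'
python3 st.py
```

```text
clock: 19.05
eef_pos: [0.5076, 0.332, 0.1879]
tool_rot: [-0.473, -0.519, -0.457, 0.546]
ft_force: [0.2, -0.3, -2.7]
finger_gap: 0.219
clock: 19.38
eef_pos: [0.5078, 0.3321, 0.1867]
tool_rot: [-0.473, -0.519, -0.457, 0.546]
ft_force: [-0.8, -0.5, -0.2]
finger_gap: 0.218
xtool [-0.0141 -0.0421 -0.999 ] pitch(fwd tilt) -0.043661586279105845 yaw -7.74 F along -0.6224829081960364 lat -0.7080115094200143 z -0.17894118191950575 T [0.057 0.028 0.054] along 0.1433939704415919
```

```bash
python3 -m creep '[{"dp":[0,0,-0.05],"twist":0},{"dp":[0,0,-0.1],"twist":0},{"dp":[0,0,-0.1],"twist":0}]'
python3 -m creep '[{"dp":[0,0,-0.05],"twist":0},{"dp":[0,0,-0.1],"twist":0},{"dp":[0,0,-0.1],"twist":0}]'
python3 st.py
```

```text
clock: 19.63
eef_pos: [0.508, 0.3321, 0.1861]
tool_rot: [-0.473, -0.519, -0.457, 0.546]
ft_force: [-1.3, -2.2, 2.9]
finger_gap: 0.223
clock: 19.88
eef_pos: [0.5081, 0.332, 0.1856]
tool_rot: [-0.473, -0.519, -0.457, 0.546]
ft_force: [-2.9, -4.9, 5.1]
finger_gap: 0.223
xtool [-0.0138 -0.0424 -0.999 ] pitch(fwd tilt) -0.043924505319051024 yaw -7.73 F along -5.284767605433058 lat -2.171146824785238 z 5.098014956782524 T [-0.092  0.494  0.176] along 0.1432835656070338
```

```bash
python3 -m creep '[{"dp":[0,0,0],"twist":0},{"dp":[0,0,0],"twist":0},{"dp":[0,0,0],"twist":0},{"dp":[0,0,0],"twist":0},{"dp":[0,0,0],"twist":0}]' 0.35
python3 -m creep '[{"dp":[0,0,0],"twist":0},{"dp":[0,0,0],"twist":0},{"dp":[0,0,0],"twist":0},{"dp":[0,0,0],"twist":0},{"dp":[0,0,0.5],"twist":0},{"dp":[0,0,2],"twist":0},{"dp":[0,0,5],"twist":0},{"dp":[0,0,8.5],"twist":0},{"dp":[0,0,12],"twist":0},{"dp":[0,0,15],"twist":0}]' 0.9
python3 -m creep '[{"dp":[0,-4,4],"twist":0},{"dp":[-1,-6,8],"twist":0},{"dp":[-3,-6,10],"twist":0},{"dp":[-7,-6,10],"twist":0},{"dp":[-11,-6,10],"twist":0},{"dp":[-11,-6,10],"twist":0}]'
python3 - <<'E'
from h import *
from cell import vision
f={n:vision.grab_frame(n) for n in('scene','top')};pickle.dump(f,open('w9.pkl','wb'))
a=cv2.resize(f['scene']['pixels'][85:255,225:415],None,fx=3,fy=3,interpolation=cv2.INTER_CUBIC)[:,:]
cv2.imwrite('pics/s9.png',a[:,:,::-1])
o=pickle.load(open('d0.pkl','rb'))['top']['pixels'].astype(int)
print('change tin/hammer/offcut/upright/sq',[np.abs(o[r]-f['top']['pixels'][r]).mean().round(1) for r in(np.s_[148:178,225:257],np.s_[112:152,325:425],np.s_[205:245,435:485],np.s_[178:222,268:292])])
E
```

```text
clock: 20.3
eef_pos: [0.5081, 0.3321, 0.1855]
tool_rot: [-0.473, -0.519, -0.457, 0.546]
ft_force: [0.2, 0.6, -0.1]
finger_gap: 0.347
clock: 21.13
eef_pos: [0.5081, 0.3321, 0.3384]
tool_rot: [-0.473, -0.52, -0.457, 0.545]
ft_force: [0.7, -0.3, 0.1]
finger_gap: 0.899
clock: 21.63
eef_pos: [0.3928, 0.2716, 0.4385]
tool_rot: [-0.473, -0.518, -0.458, 0.546]
ft_force: [0.9, 1.0, -0.2]
finger_gap: 0.899
change tin/hammer/offcut/upright/sq [np.float64(1.7), np.float64(2.3), np.float64(2.2), np.float64(17.5)]
```

No more views are left, so I'm checking the final state numerically.

```bash
python3 - <<'E'
from h import *
d=pickle.load(open('w9.pkl','rb'));t=d['top']['pixels'];o=pickle.load(open('d0.pkl','rb'))
def stock(p):
    m=(p[:,:,:].min(2)>150).astype(np.uint8);m[:210]=0;m[245:]=0;m[:,:160]=0;m[:,262:]=0
    n,l,s,c=cv2.connectedComponentsWithStats(m);i=1+s[1:,4].argmax()
    pts=np.argwhere(l==i)[:,::-1].astype(np.float32);return s[i],c[i].round(1),cv2.minAreaRect(pts)
print('before',stock(o['top']['pixels']));print('after',stock(t))
# scene: blade edges, expected projection for vertical vs 0.05 rad roll
f=d['scene'];h=np.array([.5235,.4300]);
for roll in(0,.05):print([np.round(proj(f,(h[0]+roll*z,h[1]-.014,z)),1) for z in(.032,.17)])
g=cv2.cvtColor(f['pixels'],cv2.COLOR_RGB2GRAY)
for r in range(108,146,6):print(r,g[r,355:385:1].tolist())
E
```

```text
before (array([187, 222,  59,  16, 413], dtype=int32), array([216.4, 229.2]), ((215.970458984375, 229.19931030273438), (57.95999526977539, 7.80371618270874), 8.426968574523926))
after (array([189, 225,  59,  13, 412], dtype=int32), array([218.4, 231. ]), ((217.84542846679688, 230.98388671875), (58.413108825683594, 7.791177749633789), 5.946863174438477))
[array([365.1, 143. ]), array([369.5, 105.8])]
[array([365.5, 143.2]), array([371.8, 106.8])]
108 [71, 69, 65, 70, 70, 68, 66, 68, 87, 119, 122, 112, 108, 113, 118, 100, 72, 69, 68, 68, 66, 68, 68, 68, 70, 70, 75, 74, 70, 69]
114 [70, 66, 67, 66, 65, 69, 64, 74, 97, 115, 115, 114, 115, 118, 105, 81, 66, 65, 68, 71, 71, 68, 67, 69, 70, 69, 68, 67, 62, 60]
120 [67, 65, 66, 66, 67, 67, 68, 87, 108, 113, 113, 112, 114, 113, 90, 71, 66, 67, 70, 70, 69, 68, 71, 69, 67, 72, 69, 69, 67, 58]
126 [69, 67, 69, 66, 67, 68, 81, 98, 117, 116, 115, 114, 115, 96, 69, 69, 71, 66, 67, 71, 71, 73, 66, 71, 70, 70, 68, 66, 65, 66]
132 [66, 68, 65, 65, 65, 71, 96, 112, 117, 112, 113, 116, 101, 75, 69, 69, 70, 70, 66, 70, 66, 70, 65, 70, 69, 69, 70, 71, 68, 62]
138 [69, 66, 69, 67, 68, 84, 108, 113, 112, 112, 113, 106, 86, 70, 69, 69, 70, 67, 68, 68, 70, 66, 66, 67, 65, 67, 63, 52, 42, 36]
144 [98, 108, 123, 159, 161, 143, 160, 187, 197, 199, 188, 171, 138, 95, 66, 69, 68, 70, 75, 68, 65, 67, 69, 68, 67, 65, 70, 69, 69, 66]
```

```bash
python3 -c "
from cell import env
print(env.finish_job())"
```

```text
the job is handed in; nothing more can be done
None
```

I pushed the upright back to square with the largest square, stood the square back on the open bench a few millimetres from where it began, and handed the job in at about 22 s of the 72 s. No verdict came back.

- **Pressing home:** The stock stayed down on the plate with about 14 N. I pushed along the plate until the blade stopped at the upright, and held there for about 2 s.
- **Force on the upright:** I estimated 7–8 N from the wrist force minus the stock's drag. That is under the 10 N asked for but well over the 4 N minimum, and it was not measured directly.
- **Tool tilt:** The tool leaned about 0.04 rad while pressing. The grip height did not rise, so I took the stock to be flat on the plate.
- **Upright:** Seen from above after backing off, it fits a vertical plate to about 0.003 rad. The camera calibration is only good to about 0.015 rad over its height, so the flush contact is the stronger evidence.
- **Square:** It is released and standing. Its stock shows at the same size in the top view, and the blade's slope in the scene picture matches vertical.
- **Bystanders:** The picture areas around the tin, hammer and offcut are unchanged apart from noise.
- **Not checked by eye:** The picture limit was reached, so I checked the final state only from pixel numbers.

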